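# Free a lever nut of unknown thread hand and swing the specimen clamp open

## Robot

A 6-joint arm with a two-finger parallel gripper is mounted at the origin on the work surface. World frame = base frame: x ahead of the robot, y to its left, z up, the work surface at z = 0. Lengths are in m, angles in rad, forces in N, time in s.
With the tool pointing down it reaches from about 0.275 to 0.975 m from the base axis. Payload 8.4 kg.
Tool frame: the origin (TCP) lies midway between the tips of the shut fingers; the grasp point (between the pads) lies 19 mm behind it; z points along the fingers, y is the line along which they close (so a half turn about z gives the same grasp; the last joint's range is limited). The gripper opens to 92 mm and grips with 3 to 60 N. Pads are 20 mm wide; open, the fingers measure 128 mm over their backs; the gripper's body (75 mm by 189 mm) begins 69 mm behind the grasp point.
Start: joints at [1.226, 0.353, 1.633, -0, 1.155, -0.002], TCP at [0.21, 0.589, 0.215] pointing down, gripper open.
Joint ranges: [-2.63, 2.63], [-0.92, 2.1], [0.06, 2.66], [-1.3, 4.44], [0, 2.69], [-3.02, 3.02]. Speed limits (rad/s): [2.22, 2.22, 2.79, 3.14, 3.14, 3.14].

## Interface

Orientations are given as a rotation vector (axis times angle).
In Python, from plant import arm, vision gives the robot as it stands.
- The arm moves only by the tool jog_arm, never from a script. Its arguments are lists of equal length, an entry for each row: "dp": the shift along the world's x, y, z in units of 0.12 m (1.0 is 0.12 m), a list of three; "turn": the turn about the world's z in units of 45 degrees (1.0 is 45 degrees); "jaw": the closure, from -1 (fully open) to 1 (shut). In form: {"dp": [[x, y, z], ...], "turn": [turn, ...], "jaw": [jaw, ...]}. A call has 1 to 5 rows; each row is the pose to reach, as a shift and turn from the pose commanded when the call began; what a row does not reach only later rows make up. A row lasts 1/10 s, in which the tool goes at most 50 mm and 8.59 degrees, less where a joint would pass 70% of its speed; a pose out of reach is approached as far as the arm can. A call with a number of a shift or a turn outside -1 to 1 is refused whole. A call with a gripper value outside its range is refused whole. The fingers move at their own pace and stop on an object; the grip force is fixed at half the most. Time passes only in rows, so rows that repeat a pose let the fingers close. It gives the time, the measured TCP pose, the force, the opening and the grip force at its end, in the units of the state.
- arm.sense(): the state, without advancing time (a new reading comes with each control period).
- vision.read_camera(name): name is "scene" or "side" or "wrist"; returns the picture (400x640x3 uint8, red, green, blue); there is no depth.
- vision.calibration(name): a dict with "intrinsics" (3x3 intrinsics, pixels), "xyz" and "attitude" of the camera in the world. Camera axes: x right, y up, looking along -z (the intrinsics and any distortion apply to the point x, -y, -z); pixel columns grow to the right and rows downward; lengths in m; the calibration is good to about 2 mm. The wrist camera is an equidistant fisheye: a pixel r from the principal point sees the ray r / f radians off the axis. A picture is of the moment at which its call begins: read the wrist's pose just before it. calibration takes no time and is no camera call; for the wrist camera it gives the pose at the moment of the call.
- arm.job_done(): hands the job in; it is judged then, once.
The state is a dict: "time": time; "qpos": joint angles; "joint_vel": joint speeds; "tau": joint torques, N m; "tcp_pos": TCP position; "orientation": TCP orientation; "contact_force": force on the tool from outside, world axes, zero at the start; "moment": the same for the moment, N m; "opening": opening from 0.0 (shut) to 1.0 (fully open); "finger_force": force on a finger pad.
Only numpy, scipy, OpenCV 4.12 (cv2) and the standard library are available. Lean on these libraries where they do the work, as an engineer would, in place of code of your own. Each camera call takes 0.05 s, during which the arm holds its last target. There are 200 camera calls.

## Task

Open the specimen clamp: slacken its lever nut by about a quarter turn, then push the white bar by its orange post all the way round to its open stop, and leave both there with nothing touching them. Nobody remembers whether this nut has a left-hand or a right-hand thread, so feel which way it gives, and never force it: the way that stays solid under a moderate push (about 15 N) is the tightening way, and the bar is just as solid until the nut is slack. Leave the screwdriver, jar, wood block and buckle where they lie.

Things in the scene. Friction and masses are not known exactly. Their poses are not given: they have to be found in the camera images.
- nut_turn (a joint): Angle of the lever nut, rad, + counter-clockwise from above; 0 at the start (tight). The thread hand is drawn anew each time and cannot be seen: one way it turns 0.06 rad and is then solid (tightening); the other way it turns up to 1.9 rad (slackening), resisting with 0.34 N m (6 N at the grip point), and stays where left. From 1.25 rad the bar is free; at least 1.4 is wanted.
- nut_axis (a point): Point on the nut's vertical axis at the height of its lever, 98 mm above the table. The dark steel hub has radius 15 mm, its top is 108 mm above the table, and a a 24 mm radius flange below it, 74 to 80 mm high.
- lever_grip (a point): Grip point of the nut's lever: a level black rod, 14 mm thick, with a red ball end (20 mm across), 80 mm long from the axis to the ball's centre. This point is on the rod's centre line 60 mm from the axis and 98 mm above the table; it turns with the nut. Nothing stands within 30 mm under the rod, and the half circle on the lever's side of the hub is clear at that height.
- clamp_lever: The nut with its lever, as a body; origin on the nut's axis, 74 mm above the table; its -y axis runs along the rod to the red ball, z up.
- bar_swing (a joint): Angle of the white swing bar, rad; 0 closed (start), grows as it opens, 1.4 at its open stop. It opens CLOCKWISE seen from above about bar_pivot (its nut end goes towards the robot). Solid while the nut is tight; then it resists with 0.22 N m (about 3 N at the post) and stays where it is left.
- bar_pivot (a point): Point on the bar's vertical hinge axis, 95 mm above the table (steel boss of radius 16 mm whose top is 80 mm above the table). At the start it is 150 mm from nut_axis.
- post_grip (a point): Point on the axis of the orange post that stands on the bar, 98 mm above the table; the post is about 17 mm thick, stands from 72 to 118 mm, 75 mm from bar_pivot and at the start midway between the pivot and the nut; it moves with the bar. The bar (26 mm wide) has its top 72 mm above the table.
- clamp_bar: The bar with its post, as a body; origin on the hinge axis 60 mm above the table, its -y axis points from the hinge along the bar to the nut end (155 mm long).
- clamp_rig: The fixed rig on two wood blocks: a blue metal plate 140 x 240 mm, top 50 mm above the table; origin on the table under its centre; +y axis points to the bar's hinge (75 mm away), -y to the nut (75 mm away), z up. The closed bar lies along y; the lever points to -y at the start; the bar's end swings to -x as it opens.
- screwdriver: Bystander: loose screwdriver lying on the table beyond the lever's end.
- jar: Bystander: loose small jar, 44 mm across, 55 mm high; origin under its centre.
- wood_block: Bystander: loose wood block 60 x 40 x 30 mm; origin under its centre.
- buckle: Bystander: loose black and yellow plastic buckle, 65 x 30 x 12 mm.

How it is judged:
By the outcome, as a careful person would: the job done as asked, in the order asked, and still so for the second after the job is handed in, with the robot touching nothing.
It also fails if it takes over 64 s, if anything falls off the work surface, if the arm or the gripper's body presses on something with over 40 N, if the wrist force passes 120 N, or if a joint passes its speed limit or range.

## Working session

There is one attempt and no reset: what is moved stays moved. The work goes in short steps, Python scripts to look and compute and a tool call to move; the robot and the scene stay as the last step left them, time stands still between calls to the robot, and variables do not carry over. Pictures are saved under pics/ and viewed, at most 10 in all, crops included, and the job is handed in when it is done.

Besides the shell and the picture viewer there is one more tool, called after "Emit:" in YAML: its name, and indented under it one key for each argument. jog_arm: Moves the arm, as the interface text tells. Its arguments: {"type":"object","properties":{"dp":{"type":"array","items":{"type":"array","items":{"type":"number","minimum":-1,"maximum":1}}},"turn":{"type":"array","items":{"type":"number","minimum":-1,"maximum":1}},"jaw":{"type":"array","items":{"type":"number"}}},"required":["dp","turn","jaw"]}

```bash
mkdir -p pics
python3 - <<'E'
from plant import arm, vision
import cv2,numpy as np
for n in("scene","side"):
    cv2.imwrite(f"pics/{n}0.png",vision.read_camera(n)[:,:,::-1]); c=vision.calibration(n); print(n,{k:np.round(v,4).tolist() for k,v in c.items()})
s=arm.sense();print(s)
E
```

```text
scene {'intrinsics': [[387.1913, 0.0, 322.9705], [0.0, 387.1913, 204.9674], [0.0, 0.0, 1.0]], 'xyz': [0.9147, -0.1889, 0.6552], 'attitude': [0.5511, 0.3169, 1.0219]}
side {'intrinsics': [[371.4941, 0.0, 315.0828], [0.0, 371.4941, 201.1043], [0.0, 0.0, 1.0]], 'xyz': [0.1723, -0.4021, 0.6404], 'attitude': [0.7578, -0.3117, -0.793]}
{'time': 0.1, 'qpos': array([ 1.22560295e+00,  3.53580039e-01,  1.63402059e+00, -1.75003250e-05,
        1.15521663e+00, -2.41711035e-03]), 'joint_vel': array([-0.00015397, -0.00044521, -0.0017662 , -0.00041484,  0.00067574,
       -0.00090243]), 'tau': array([-3.63500576e-04, -5.94897759e+01, -3.34932089e+01,  6.96976343e-02,
        1.83541956e-02, -9.53882989e-06]), 'tcp_pos': array([0.20993434, 0.58823028, 0.21395482]), 'orientation': array([-5.35755114e-01, -3.09537328e+00,  1.89885555e-03]), 'contact_force': array([-0.06029134,  0.27821826,  0.65274288]), 'moment': array([ 0.03632254, -0.01354868,  0.03113485]), 'finger_force': 0.0, 'opening': 0.9989442096993141}
```

View pics/scene0.png

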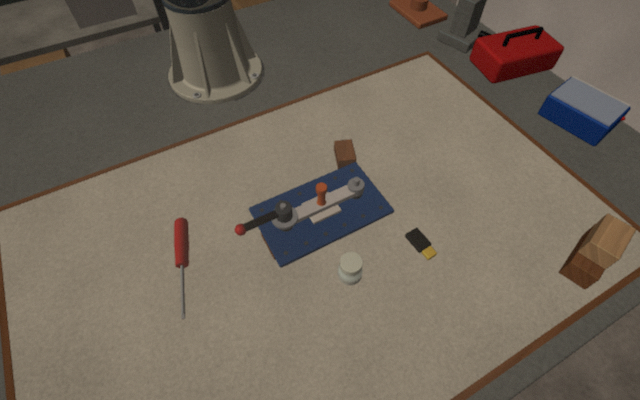

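View pics/side0.png

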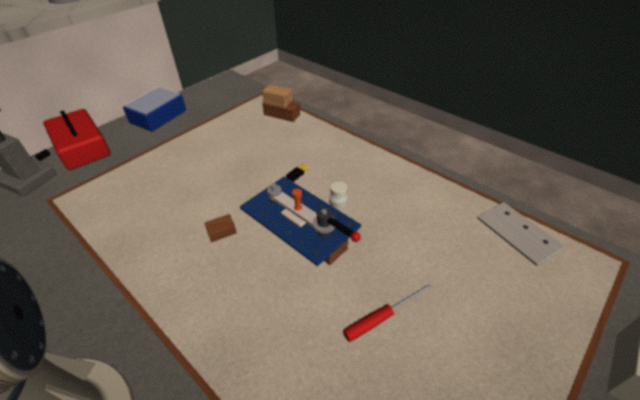

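The scene view shows the ball at (240,230), hub top (285,205), post (321,186–206) and boss (356,182). In the side view they are at (356,237), (323,212), (298,192) and (274,187). I'll enlarge both views.

Run:
```python
import cv2,numpy as np
a=cv2.imread("pics/scene0.png")[160:270,225:405];b=cv2.imread("pics/side0.png")[165:275,225:405]
f=lambda i:cv2.resize(i,None,fx=4.4,fy=2.7*4.4/2.7,interpolation=cv2.INTER_CUBIC)[:,:]
cv2.imwrite("pics/z.png",np.vstack([cv2.resize(x[:75 if k else 110],None,fx=3,fy=3,interpolation=cv2.INTER_CUBIC) if 0 else cv2.resize(x,(491,300),interpolation=cv2.INTER_CUBIC) for k,x in enumerate((a,b))]))
```

```text
(no output)
```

View pics/z.png

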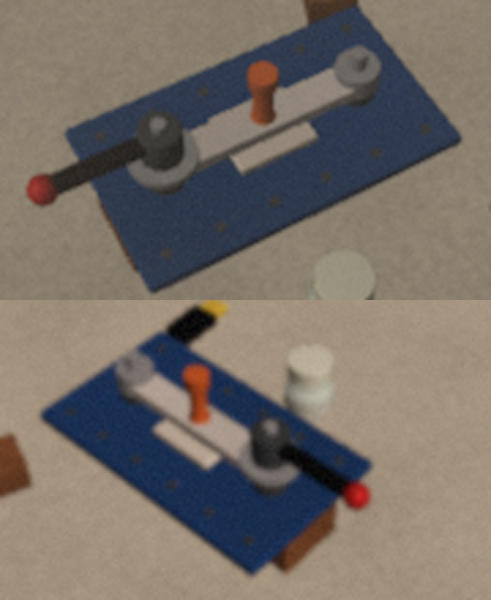

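```bash
cat > h.py <<'E'
from plant import arm, vision
import numpy as np
from scipy.spatial.transform import Rotation as R
from scipy.optimize import least_squares
def proj(c,P):
    p=(np.atleast_2d(P)-c["xyz"])@R.from_rotvec(c["attitude"]).as_matrix()
    q=np.c_[p[:,0],-p[:,1],-p[:,2]]@c["intrinsics"].T
    return q[:,:2]/q[:,2:]
E
python3 - <<'E'
from h import *
L=np.array([[0,-.155,.098],[0,-.075,.108],[0,0,.118],[0,.075,.08]])
px={"scene":[(240,229.6),(283.3,205.5),(321.4,186.4),(355.9,183.5)],"side":[(355.9,236.5),(323.6,211.9),(296.9,192.5),(274.5,189.2)]}
def W(v,l): return l@R.from_rotvec([0,0,v[2]]).as_matrix().T+[v[0],v[1],0]
for ns in(["scene"],["side"],["scene","side"]):
    f=lambda v:np.concatenate([(proj(vision.calibration(n),W(v,L))-px[n]).ravel() for n in ns])
    r=min((least_squares(f,[.5,.1,y]) for y in(0,1.6,3.1,-1.6)),key=lambda r:r.cost); print(ns,r.x.round(4),r.fun.round(1))
v=r.x; print(W(v,np.array([[0,-.075,.098],[0,-.135,.098],[0,-.155,.098],[0,0,.098],[0,.075,.098]])).round(4))
# bystanders on table
def ray(n,u,z):
    c=vision.calibration(n); return least_squares(lambda p:(proj(c,[p[0],p[1],z])-u).ravel(),[.5,0]).x.round(3)
print("jar",ray("scene",(350,262),.055),"wood",ray("side",(221,228),.03),"buckle",ray("scene",(420,243),.006),"sd",ray("scene",(181,222),.015),ray("scene",(183,315),.01))
E
```

```text
['scene'] [ 0.5546  0.0139 -0.0084] [ 0.4 -0.6 -0.4  1.1 -0.2 -0.2  0.2 -0.2]
['side'] [ 0.5545  0.0128 -0.0043] [-0.3 -0.1  0.5  0.7  0.1 -0.6 -0.4 -0. ]
['scene', 'side'] [ 0.5547  0.0135 -0.0069] [ 0.3 -0.4 -0.5  1.3 -0.4 -0.  -0.  -0.2 -0.6 -0.2  0.3  0.5 -0.1 -0.8
 -0.5 -0.2]
[[ 0.5542 -0.0615  0.098 ]
 [ 0.5538 -0.1215  0.098 ]
 [ 0.5537 -0.1415  0.098 ]
 [ 0.5547  0.0135  0.098 ]
 [ 0.5553  0.0885  0.098 ]]
jar [0.679 0.   ] wood [0.425 0.127] buckle [0.692 0.154] sd [ 0.428 -0.229] [ 0.607 -0.284]
```

Fit is consistent: rig at (0.5547, 0.0135), yaw about 0. Next I'll move above the lever grip point, turning −70° so the fingers close along x.

Emit:
jog_arm:
  dp:
    - [0.24,-0.49,0]
    - [0.48,-0.985,0]
    - [0.48,-0.985,0]
    - [0.48,-0.985,0]
  turn: [-0.13,-0.26,-0.26,-0.26]
  jaw: [-0.5,-0.5,-0.5,-0.5]

```text
time: 0.5
tcp_pos: [0.2686, 0.467, 0.2143]
orientation: [0.852, 3.024, -0.003]
contact_force: [-0.1, -0.5, 0.3]
opening: 0.749
finger_force: 0.0
```

Emit:
jog_arm:
  dp:
    - [0.24,-0.49,0]
    - [0.48,-0.985,0]
    - [0.48,-0.985,0]
    - [0.48,-0.985,0]
  turn: [-0.13,-0.26,-0.26,-0.26]
  jaw: [-0.5,-0.5,-0.5,-0.5]

```text
time: 0.9
tcp_pos: [0.3261, 0.35, 0.2145]
orientation: [1.156, 2.921, -0.001]
contact_force: [-0.3, 0.1, 0.3]
opening: 0.75
finger_force: 0.0
```

Emit:
jog_arm:
  dp:
    - [0.24,-0.49,0]
    - [0.48,-0.985,0]
    - [0.48,-0.985,0]
    - [0.48,-0.985,0]
  turn: [-0.13,-0.26,-0.26,-0.26]
  jaw: [-0.5,-0.5,-0.5,-0.5]

```text
time: 1.3
tcp_pos: [0.3841, 0.2326, 0.2147]
orientation: [1.447, 2.788, 0.0]
contact_force: [-0.3, -0.2, 0.1]
opening: 0.756
finger_force: 0.0
```

Emit:
jog_arm:
  dp:
    - [0.24,-0.49,0]
    - [0.48,-0.985,0]
    - [0.48,-0.985,0]
    - [0.48,-0.985,0]
  turn: [-0.13,-0.26,-0.26,-0.26]
  jaw: [-0.5,-0.5,-0.5,-0.5]

```text
time: 1.7
tcp_pos: [0.4422, 0.1148, 0.2147]
orientation: [1.724, 2.626, 0.001]
contact_force: [0.5, -0.3, 0.2]
opening: 0.746
finger_force: 0.0
```

Emit:
jog_arm:
  dp:
    - [0.24,-0.49,0]
    - [0.48,-0.985,0]
    - [0.48,-0.985,0]
    - [0.48,-0.985,0]
  turn: [-0.13,-0.26,-0.26,-0.26]
  jaw: [-0.5,-0.5,-0.5,-0.5]

```text
time: 2.1
tcp_pos: [0.5002, -0.0032, 0.2145]
orientation: [1.981, 2.437, 0.001]
contact_force: [0.2, 0.4, -0.5]
opening: 0.751
finger_force: 0.0
```

Emit:
jog_arm:
  dp:
    - [0.24,-0.49,0]
    - [0.48,-0.985,0]
    - [0.48,-0.985,0]
    - [0.48,-0.985,0]
  turn: [-0.13,-0.26,-0.26,-0.26]
  jaw: [-0.5,-0.5,-0.5,-0.5]

```text
time: 2.5
tcp_pos: [0.5578, -0.1211, 0.2143]
orientation: [2.219, 2.223, 0.001]
contact_force: [0.7, -0.2, 0.0]
opening: 0.748
finger_force: 0.0
```

Emit:
jog_arm:
  dp:
    - [-0.033,0,-0.3]
    - [-0.033,0,-0.6]
    - [-0.033,0,-0.6]
  turn: [0,0,0]
  jaw: [-0.5,-0.5,-0.5]

```text
time: 2.8
tcp_pos: [0.5484, -0.1173, 0.1385]
orientation: [-2.211, -2.221, 0.006]
contact_force: [0.5, -0.1, -0.7]
opening: 0.75
finger_force: 0.0
```

Run:
```python
from plant import vision
import cv2
cv2.imwrite("pics/w1.png",vision.read_camera("wrist")[:,:,::-1])
```

```text
(no output)
```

View pics/w1.png

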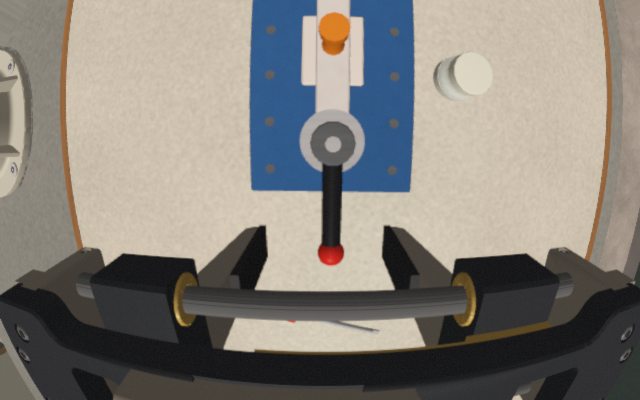

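The wrist view shows the rod between the fingertips (tips at x≈257 and 390, ball at (331,253)), clear and roughly central. I'll descend the rest.

Emit:
jog_arm:
  dp:
    - [0,0,0]
    - [0,0,-0.25]
    - [0,0,-0.5]
    - [0,0,-0.5]
    - [0,0,-0.5]
  turn: [0,0,0,0,0]
  jaw: [-0.5,-0.5,-0.5,-0.5,-0.5]

```text
time: 3.35
tcp_pos: [0.5527, -0.1203, 0.0842]
orientation: [2.217, 2.224, 0.001]
contact_force: [-0.5, 0.3, 1.1]
opening: 0.75
finger_force: 0.0
```

Emit:
jog_arm:
  dp:
    - [0.01,0,-0.045]
    - [0.01,0,-0.045]
    - [0.01,0,-0.045]
    - [0.01,0,-0.045]
    - [0.01,0,-0.045]
  turn: [0,0,0,0,0]
  jaw: [0.3,0.58,0.58,0.58,0.58]

```text
time: 3.85
tcp_pos: [0.553, -0.1206, 0.0775]
orientation: [2.218, 2.224, 0.0]
contact_force: [0.2, 0.4, 0.2]
opening: 0.336
finger_force: 0.0
```

Emit:
jog_arm:
  dp:
    - [0,0,0]
    - [0,0,0]
  turn: [0,0]
  jaw: [0.58,0.58]

```text
time: 4.05
tcp_pos: [0.5529, -0.1206, 0.0772]
orientation: [-2.218, -2.224, 0.0]
contact_force: [-0.2, -0.6, -0.4]
opening: 0.209
finger_force: 0.0
```

Emit:
jog_arm:
  dp:
    - [0.02,0,0]
    - [0.04,0,0]
    - [0.04,0,0]
    - [0.04,0,0]
  turn: [0,0,0,0]
  jaw: [0.58,0.58,0.58,0.58]

```text
time: 4.45
tcp_pos: [0.5568, -0.1206, 0.077]
orientation: [-2.217, -2.224, 0.002]
contact_force: [-4.7, -1.0, 4.1]
opening: 0.21
finger_force: 2.6
```

Emit:
jog_arm:
  dp:
    - [0.01,0,0]
    - [0.01,0,0]
    - [0.01,0,0]
  turn: [0,0,0]
  jaw: [0.58,0.58,0.58]

```text
time: 4.75
tcp_pos: [0.5577, -0.1207, 0.0769]
orientation: [-2.217, -2.223, 0.003]
contact_force: [-6.9, -2.1, 3.2]
opening: 0.209
finger_force: 3.0
```

Emit:
jog_arm:
  dp:
    - [0.01,0,0]
    - [0.01,0,0]
    - [0.01,0,0]
  turn: [0,0,0]
  jaw: [0.58,0.58,0.58]

```text
time: 5.05
tcp_pos: [0.5587, -0.1208, 0.0769]
orientation: [-2.217, -2.224, 0.003]
contact_force: [-5.8, -1.4, 3.8]
opening: 0.209
finger_force: 3.2
```

Emit:
jog_arm:
  dp:
    - [0.01,0,0]
    - [0.01,0,0]
    - [0.01,0,0]
  turn: [0,0,0]
  jaw: [0.58,0.58,0.58]

```text
time: 5.35
tcp_pos: [0.5594, -0.1208, 0.0768]
orientation: [-2.216, -2.223, 0.005]
contact_force: [-8.3, -2.0, 4.4]
opening: 0.215
finger_force: 4.1
```

Emit:
jog_arm:
  dp:
    - [0.01,0,0]
    - [0.01,0,0]
    - [0.01,0,0]
  turn: [0,0,0]
  jaw: [0.58,0.58,0.58]

```text
time: 5.65
tcp_pos: [0.5598, -0.1208, 0.0768]
orientation: [-2.215, -2.222, 0.006]
contact_force: [-10.8, -3.6, 7.8]
opening: 0.213
finger_force: 5.6
```

Emit:
jog_arm:
  dp:
    - [0.01,0,0]
    - [0.01,0,0]
    - [0.01,0,0]
  turn: [0,0,0]
  jaw: [0.58,0.58,0.58]

```text
time: 5.95
tcp_pos: [0.56, -0.1208, 0.0767]
orientation: [-2.214, -2.222, 0.008]
contact_force: [-13.9, -4.0, 11.0]
opening: 0.212
finger_force: 7.2
```

CCW goes solid after about 3.6 mm: force climbs past 14 N while motion stops, so that is tightening. Now testing CW.

Emit:
jog_arm:
  dp:
    - [-0.05,0,0]
    - [-0.1,0,0]
    - [-0.13,0,0]
    - [-0.13,0,0]
  turn: [0,0,0,0]
  jaw: [0.58,0.58,0.58,0.58]

```text
time: 6.35
tcp_pos: [0.5496, -0.121, 0.0776]
orientation: [2.216, 2.222, 0.003]
contact_force: [2.4, -2.9, -2.0]
opening: 0.209
finger_force: 1.9
```

Emit:
jog_arm:
  dp:
    - [-0.02,0,0]
    - [-0.03,0,0]
    - [-0.03,0,0]
  turn: [0,0,0]
  jaw: [0.58,0.58,0.58]

```text
time: 6.65
tcp_pos: [0.5468, -0.1212, 0.0777]
orientation: [2.215, 2.221, 0.004]
contact_force: [6.3, -2.7, -4.3]
opening: 0.209
finger_force: 3.1
```

Emit:
jog_arm:
  dp:
    - [-0.02,0,0]
    - [-0.03,0,0]
    - [-0.03,0,0]
  turn: [0,0,0]
  jaw: [0.58,0.58,0.58]

```text
time: 6.95
tcp_pos: [0.5432, -0.1213, 0.0777]
orientation: [2.215, 2.221, 0.004]
contact_force: [6.1, -2.4, -2.7]
opening: 0.21
finger_force: 3.3
```

CW gives at a steady 6 N, so this is the slackening way. Next I'll work out the arc.

Run:
```python
import numpy as np
N=np.array([.5542,-.0615]);c0=np.array([.541,-.1212]);t0=0
for th in (.3,.5,.7,.9,1.1,1.3,1.45,1.53):
    s,c=np.sin(th),np.cos(th); p=N+.06*np.array([-s,-c])+.0045*np.array([-c,s])
    print(th,((p-c0)/.12).round(3),p.round(4),round(-(th-t0)/(np.pi/4),3))
```

```text
0.3 [-0.074  0.031] [ 0.5322 -0.1175] -0.382
0.5 [-0.163  0.077] [ 0.5215 -0.112 ] -0.637
0.7 [-0.241  0.139] [ 0.5121 -0.1045] -0.891
0.9 [-0.305  0.216] [ 0.5044 -0.0953] -1.146
1.1 [-0.353  0.304] [ 0.4987 -0.0847] -1.401
1.3 [-0.382  0.4  ] [ 0.4952 -0.0732] -1.655
1.45 [-0.391  0.474] [ 0.4941 -0.0643] -1.846
1.53 [-0.391  0.515] [ 0.4941 -0.0595] -1.948
```

Emit:
jog_arm:
  dp:
    - [-0.035,0.013,0]
    - [-0.074,0.031,0]
    - [-0.12,0.052,0]
    - [-0.163,0.077,0]
    - [-0.163,0.077,0]
  turn: [-0.18,-0.35,-0.5,-0.637,-0.637]
  jaw: [0.58,0.58,0.58,0.58,0.58]

```text
time: 7.45
tcp_pos: [0.5221, -0.1119, 0.0776]
orientation: [2.701, 1.6, 0.002]
contact_force: [1.4, -3.5, -0.2]
opening: 0.211
finger_force: 1.6
```

Emit:
jog_arm:
  dp:
    - [-0.04,0.03,0]
    - [-0.078,0.062,0]
    - [-0.112,0.1,0]
    - [-0.142,0.139,0]
    - [-0.142,0.139,0]
  turn: [-0.13,-0.255,-0.38,-0.51,-0.51]
  jaw: [0.58,0.58,0.58,0.58,0.58]

```text
time: 7.95
tcp_pos: [0.5047, -0.0952, 0.0776]
orientation: [2.965, 1.032, 0.002]
contact_force: [-0.9, -6.0, 0.3]
opening: 0.212
finger_force: 2.0
```

Emit:
jog_arm:
  dp:
    - [-0.025,0.043,0]
    - [-0.048,0.088,0]
    - [-0.064,0.136,0]
    - [-0.077,0.184,0]
    - [-0.077,0.184,0]
  turn: [-0.13,-0.255,-0.38,-0.51,-0.51]
  jaw: [0.58,0.58,0.58,0.58,0.58]

```text
time: 8.45
tcp_pos: [0.4954, -0.0729, 0.0775]
orientation: [3.112, 0.422, 0.001]
contact_force: [0.0, -3.4, 1.5]
opening: 0.211
finger_force: 2.1
```

Emit:
jog_arm:
  dp:
    - [-0.006,0.037,0]
    - [-0.009,0.074,0]
    - [-0.009,0.115,0]
    - [-0.009,0.115,0]
    - [-0.009,0.115,0]
  turn: [-0.1,-0.19,-0.29,-0.29,-0.29]
  jaw: [0.58,0.58,0.58,0.58,0.58]

```text
time: 8.95
tcp_pos: [0.4943, -0.0591, 0.0775]
orientation: [3.14, 0.07, 0.001]
contact_force: [-0.9, -4.9, 1.9]
opening: 0.21
finger_force: 2.3
```

Emit:
jog_arm:
  dp:
    - [0,-0.022,0]
    - [0,-0.022,0]
    - [0,-0.022,0.0]
    - [0,-0.022,0.3]
    - [0,-0.022,0.7]
  turn: [0,0,0,0,0]
  jaw: [0.3,0,0,0,0]

```text
time: 9.45
tcp_pos: [0.492, -0.061, 0.1601]
orientation: [-3.14, -0.07, 0.009]
contact_force: [0.7, -0.4, -0.7]
opening: 0.498
finger_force: 0.0
```

Emit:
jog_arm:
  dp:
    - [0.1,0,0.12]
    - [0.3,0.35,0.12]
    - [0.5,0.6,0.12]
    - [0.5,0.6,0.12]
    - [0.5,0.6,0.12]
  turn: [0.19,0.38,0.57,0.76,0.95]
  jaw: [0,0,0,0,0]

```text
time: 9.95
tcp_pos: [0.5544, 0.0119, 0.1753]
orientation: [-2.894, -1.221, 0.0]
contact_force: [0.3, -0.1, 0.6]
opening: 0.496
finger_force: 0.0
```

Emit:
jog_arm:
  dp:
    - [0,0,0]
    - [0,0,0]
    - [0,0,0]
    - [0,0,0]
    - [0,0,0]
  turn: [0.19,0.38,0.57,0.76,0.95]
  jaw: [0,0,0,0,0]

```text
time: 10.45
tcp_pos: [0.5538, 0.0108, 0.1754]
orientation: [-2.252, -2.19, 0.0]
contact_force: [-0.5, 0.4, -0.5]
opening: 0.498
finger_force: 0.0
```

Run:
```python
from plant import vision
import cv2,numpy as np
a=vision.read_camera("wrist")[:,:,::-1];b=vision.read_camera("side")[130:330,160:480,::-1]
cv2.imwrite("pics/w2.png",np.vstack([cv2.resize(a,(480,300)),cv2.resize(b,(480,300))]))
```

```text
(no output)
```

View pics/w2.png

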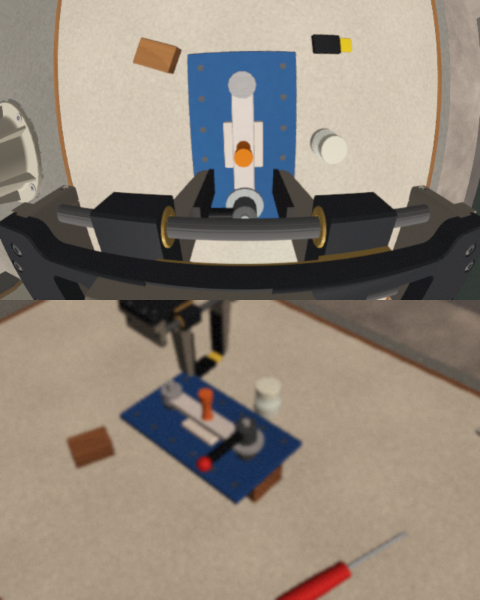

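Wrist and side views: the lever now points to −x (ball at about (297,239) in the side camera), and the post lies under the gripper. Checking the nut angle, then the descent.

Run:
```python
from h import *
c=vision.calibration("side")
for th in (1.3,1.4,1.5,1.6,1.7): print(th,proj(c,[.5542-.08*np.sin(th),-.0615-.08*np.cos(th),.098]).round(1))
```

```text
1.3 [[305.2 243.9]]
1.4 [[301.5 242.3]]
1.5 [[298.1 240.5]]
1.6 [[295.  238.3]]
1.7 [[292.3 236. ]]
```

Emit:
jog_arm:
  dp:
    - [0.008,0.022,0]
    - [0.008,0.022,-0.3]
    - [0.008,0.022,-0.6]
    - [0.008,0.022,-0.8]
    - [0.008,0.022,-0.8]
  turn: [0,0,0,0,0]
  jaw: [0,0,0,0,0]

```text
time: 11.05
tcp_pos: [0.5525, 0.0134, 0.0766]
orientation: [-2.26, -2.177, 0.007]
contact_force: [0.4, 0.2, 0.5]
opening: 0.504
finger_force: 0.0
```

Emit:
jog_arm:
  dp:
    - [0,0,0.015]
    - [0,0,0.015]
    - [0,0,0.015]
    - [0,0,0.015]
    - [0,0,0.015]
  turn: [0,0,0,0,0]
  jaw: [0.3,0.52,0.52,0.52,0.52]

```text
time: 11.55
tcp_pos: [0.5553, 0.0132, 0.0821]
orientation: [2.259, 2.182, 0.001]
contact_force: [0.7, 0.0, 0.1]
opening: 0.239
finger_force: 0.0
```

Run:
```python
from plant import arm
import numpy as np
s=arm.sense();print(s["tcp_pos"],s["opening"])
P=np.array([.5553,.0885]);q=s["tcp_pos"][:2]
for k in range(2,30,2):
    f=k/20;S,c=np.sin(f),np.cos(f);p=P+.075*np.array([-S,-c])+.0035*np.array([-c,S])
    print(f,p.round(4),((p-q)/.12).round(3),round(-f/(np.pi/4),3))
    if k%6==0:q=p
```

```text
[0.55534618 0.01324542 0.08207852] 0.23891370740701506
0.1 [0.5443 0.0142] [-0.092  0.008] -0.127
0.2 [0.537  0.0157] [-0.153  0.02 ] -0.255
0.3 [0.5298 0.0179] [-0.213  0.039] -0.382
0.4 [0.5229 0.0208] [-0.058  0.024] -0.509
0.5 [0.5163 0.0244] [-0.113  0.054] -0.637
0.6 [0.5101 0.0286] [-0.164  0.089] -0.764
0.7 [0.5043 0.0334] [-0.048  0.04 ] -0.891
0.8 [0.4991 0.0388] [-0.092  0.085] -1.019
0.9 [0.4944 0.0446] [-0.131  0.134] -1.146
1.0 [0.4903 0.0509] [-0.034  0.053] -1.273
1.1 [0.4869 0.0576] [-0.063  0.108] -1.401
1.2 [0.4841 0.0646] [-0.085  0.166] -1.528
1.3 [0.4821 0.0718] [-0.017  0.06 ] -1.655
1.4 [0.4808 0.0792] [-0.028  0.122] -1.783
```

Emit:
jog_arm:
  dp:
    - [-0.03,0,0]
    - [-0.06,0.004,0]
    - [-0.092,0.008,0]
    - [-0.092,0.008,0]
  turn: [-0.04,-0.08,-0.127,-0.127]
  jaw: [0.52,0.52,0.52,0.52]

```text
time: 11.95
tcp_pos: [0.5444, 0.014, 0.0819]
orientation: [2.365, 2.066, 0.001]
contact_force: [1.4, -1.8, 0.3]
opening: 0.237
finger_force: 0.8
```

The bar moves freely; I'll continue along the arc.

Emit:
jog_arm:
  dp:
    - [-0.03,0.005,0]
    - [-0.061,0.012,0]
    - [-0.091,0.021,0]
    - [-0.121,0.031,0]
    - [-0.121,0.031,0]
  turn: [-0.064,-0.128,-0.19,-0.255,-0.255]
  jaw: [0.52,0.52,0.52,0.52,0.52]

```text
time: 12.45
tcp_pos: [0.5297, 0.0178, 0.0817]
orientation: [2.559, 1.821, 0.001]
contact_force: [1.1, -1.6, 0.7]
opening: 0.238
finger_force: 0.8
```

Emit:
jog_arm:
  dp:
    - [-0.029,0.011,0]
    - [-0.058,0.024,0]
    - [-0.113,0.054,0]
    - [-0.164,0.089,0]
    - [-0.164,0.089,0]
  turn: [-0.064,-0.128,-0.255,-0.382,-0.382]
  jaw: [0.52,0.52,0.52,0.52,0.52]

```text
time: 12.95
tcp_pos: [0.5093, 0.0289, 0.0815]
orientation: [-2.803, -1.419, 0.0]
contact_force: [0.2, 0.5, 0.7]
opening: 0.236
finger_force: 0.0
```

Emit:
jog_arm:
  dp:
    - [-0.024,0.02,0]
    - [-0.048,0.04,0]
    - [-0.092,0.085,0]
    - [-0.131,0.134,0]
    - [-0.131,0.134,0]
  turn: [-0.064,-0.128,-0.255,-0.382,-0.382]
  jaw: [0.52,0.52,0.52,0.52,0.52]

```text
time: 13.45
tcp_pos: [0.4939, 0.045, 0.0814]
orientation: [-2.982, -0.987, 0.0]
contact_force: [0.5, 0.3, -0.8]
opening: 0.246
finger_force: 0.0
```

Emit:
jog_arm:
  dp:
    - [-0.017,0.026,0]
    - [-0.034,0.053,0]
    - [-0.063,0.108,0]
    - [-0.085,0.166,0]
    - [-0.085,0.166,0]
  turn: [-0.064,-0.128,-0.255,-0.382,-0.382]
  jaw: [0.52,0.52,0.52,0.52,0.52]

```text
time: 13.95
tcp_pos: [0.4838, 0.0649, 0.0813]
orientation: [-3.096, -0.532, 0.001]
contact_force: [-0.1, -0.4, 0.9]
opening: 0.236
finger_force: 0.0
```

Emit:
jog_arm:
  dp:
    - [-0.009,0.03,0]
    - [-0.017,0.06,0]
    - [-0.023,0.09,0]
    - [-0.023,0.09,0]
  turn: [-0.064,-0.127,-0.19,-0.19]
  jaw: [0.52,0.52,0.52,0.52]

```text
time: 14.35
tcp_pos: [0.4811, 0.0754, 0.0813]
orientation: [-3.127, -0.302, 0.001]
contact_force: [-0.1, -0.3, -0.4]
opening: 0.24
finger_force: 0.1
```

Emit:
jog_arm:
  dp:
    - [-0.003,0.015,0]
    - [-0.005,0.03,0]
    - [-0.005,0.03,0]
  turn: [-0.03,-0.064,-0.064]
  jaw: [0.52,0.52,0.52]

```text
time: 14.65
tcp_pos: [0.4808, 0.0785, 0.0813]
orientation: [3.133, 0.219, 0.001]
contact_force: [2.5, -4.0, -2.2]
opening: 0.241
finger_force: 2.4
```

Emit:
jog_arm:
  dp:
    - [0,0.01,0]
    - [0,0.01,0]
    - [0,0.01,0]
  turn: [0,0,0]
  jaw: [0.52,0.52,0.52]

```text
time: 14.95
tcp_pos: [0.4807, 0.0787, 0.0813]
orientation: [3.132, 0.221, 0.0]
contact_force: [2.9, -11.2, -1.1]
opening: 0.24
finger_force: 5.8
```

Firm stop at φ≈1.4 (11 N with no motion). Releasing and retreating.

Emit:
jog_arm:
  dp:
    - [0.004,-0.035,0]
    - [0.004,-0.035,0]
    - [0.004,-0.035,0]
    - [0.004,-0.035,0]
    - [0.004,-0.035,0.2]
  turn: [0,0,0,0,0]
  jaw: [0.3,0.1,0.1,0.1,0.1]

```text
time: 15.45
tcp_pos: [0.4788, 0.0759, 0.1035]
orientation: [3.134, 0.216, -0.008]
contact_force: [0.2, 0.1, 1.0]
opening: 0.451
finger_force: 0.0
```

Emit:
jog_arm:
  dp:
    - [0,0,0.3]
    - [0,0,0.6]
    - [0,0,0.9]
    - [0,0,0.9]
  turn: [0,0,0,0]
  jaw: [0.1,0.1,0.1,0.1]

```text
time: 15.85
tcp_pos: [0.4837, 0.0767, 0.218]
orientation: [-3.133, -0.216, -0.012]
contact_force: [0.4, -0.2, -0.3]
opening: 0.45
finger_force: 0.0
```

Emit:
jog_arm:
  dp:
    - [-0.2,0.4,0]
    - [-0.4,0.9,0]
    - [-0.4,0.9,0]
    - [-0.4,0.9,0]
  turn: [0,0,0,0]
  jaw: [0.1,0.1,0.1,0.1]

```text
time: 16.25
tcp_pos: [0.4315, 0.1858, 0.2126]
orientation: [-3.134, -0.221, 0.002]
contact_force: [-0.1, 0.1, 0.3]
opening: 0.45
finger_force: 0.0
```

Run:
```python
from h import *
import cv2
a=vision.read_camera("scene")[110:310,160:480,::-1];b=vision.read_camera("side")[130:330,160:480,::-1]
cv2.imwrite("pics/f.png",np.vstack([cv2.resize(a,(480,300)),cv2.resize(b,(480,300))]))
for n,o in(("scene",(160,110)),("side",(160,130))):
  for f in(1.3,1.4): print(n,"post",f,((proj(vision.calibration(n),[.5553-.075*np.sin(f),.0885-.075*np.cos(f),.118])-o)*1.5).round(1))
  for f in(1.4,1.55): print(n,"ball",f,((proj(vision.calibration(n),[.5542-.08*np.sin(f),-.0615-.08*np.cos(f),.098])-o)*1.5).round(1))
```

```text
scene post 1.3 [[251.6  57.9]]
scene post 1.4 [[256.  55.]]
scene ball 1.4 [[146.2 107.9]]
scene ball 1.55 [[154.7 103.5]]
side post 1.3 [[139.5 101.4]]
side post 1.4 [[135.1  99.6]]
side ball 1.4 [[212.3 168.5]]
side ball 1.55 [[204.8 164.1]]
```

View pics/f.png

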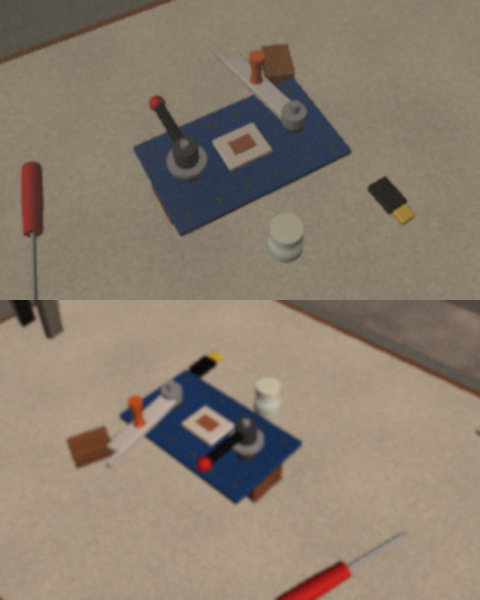

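The final pictures show the post top at (256,55) in the scene crop, which matches 1.4. The ball is at (156,103) in the same crop and at (205,164) in the side crop, which matches about 1.55. The bystanders are undisturbed and the gripper is clear.

```bash
python3 -c "
from plant import arm
print(arm.job_done())"
```

```text
the job is handed in; nothing more can be done
None
```

The clamp is open and the job is handed in: the nut has a left-hand thread (it slackens clockwise), it now sits about 1.55 rad slack, the bar is at its open stop (about 1.4 rad), nothing is touching either, and the loose items weren't moved.

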